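Open the terrine press and draw the mould out

ROBOT

A 6-joint arm with a two-finger parallel gripper is mounted at the origin on the work surface; the furniture and walls round the work are solid. World frame = base frame: x ahead of the robot, y to its left, z up, the work surface at z = 0. Lengths are in mm, angles in rad, forces in N, time in s.
With the tool pointing down it reaches from about 275 to 825 mm from the base axis. Payload 4.9 kg.
Tool frame: the origin (TCP) lies at the very end of the fingers, on their centre line; the grasp point (between the pads) lies 19 mm behind it; z points along the fingers, y is the line along which they close (so a half turn about z gives the same grasp; the last joint's range is limited). The gripper opens to 85 mm and grips with 20 to 120 N. Pads are 22 mm wide; open, the fingers measure 114 mm over their backs; the gripper's body (76 mm by 85 mm) begins 54 mm behind the grasp point. The pads swing forward as they close: fully open they stand 13 mm farther back than shut.
Start: joints at [1.094, 0.326, -0.193, 1.052, 0, 1.437], TCP at [184.864, 518.019, 231.281] pointing down, gripper open.
Joint ranges: [-2.65, 2.65], [-0.97, 1.79], [-1.3, 1.35], [-1.93, 2.1], [-1.47, 1.37], [-3.14, 3.14]. Speed limits (rad/s): [2.57, 2.57, 3.14, 3.14, 3.14, 3.14].

INTERFACE

Orientations are given as [roll, pitch, yaw] about the fixed x, y, z axes, in that order (R = Rz(yaw) Ry(pitch) Rx(roll)).
In Python, from bench import bot, solve_ik, imaging gives the robot as it stands. Calls block until the motion is done:
- bot.move_ptp(position, orientation): joint-space move of the TCP to a pose.
- bot.movel(position, rot=None, max_speed=150, threshold=None): straight line of the TCP; rot=None keeps the orientation; max_speed is the mean speed in mm/s. With threshold (N) it stops when the force on the tool has changed by that much, and returns True; else False.
- bot.move_j(angles): joint-space move.
- bot.grip(opening, effort=None): opening from 0.0 (shut) to 1.0 (fully open); effort is the grip in N (None keeps the last); returns when the fingers have stopped.
- bot.dwell(seconds).
- solve_ik(position, orientation): joint angles nearest the present ones, or None.
- bot.get_state(): the state.
- imaging.capture(name): name is "scene" or "top" or "wrist"; returns the picture (384x512x3 uint8, blue, green, red); there is no depth.
- imaging.camera_model(name): a dict with "K" (3x3 intrinsics, pixels), "k1" (the pictures are not rectified: a ray, as slopes to the right and down, at radius r is drawn at 1 + k1 r^2 times it, then the intrinsics apply), "position" and "rotation" of the camera in the world. Camera axes: x right, y up, looking along -z (the intrinsics and any distortion apply to the point x, -y, -z); pixel columns grow to the right and rows downward; lengths in mm; the calibration is good to about 2 mm. A picture is of the moment at which its call begins: read the wrist's pose just before it. camera_model takes no time and is no camera call; for the wrist camera it gives the pose at the moment of the call.
A pose or a line that the arm cannot do raises bot.IKError and nothing moves.
- bot.sign_off(): hands the job in; it is judged then, once.
The state is a dict: "t": time; "qpos": joint angles; "joint_velocities": joint speeds; "effort": joint torques, N m; "tcp_pos": TCP position; "orientation": TCP orientation; "contact_force": force on the tool from outside, world axes, zero at the start; "wrist_torque": the same for the moment, N m; "opening": opening from 0.0 (shut) to 1.0 (fully open); "gripper_force": force on a finger pad.
Only numpy, scipy, OpenCV 4.12 (cv2) and the standard library are available. Lean on these libraries where they do the work, as an engineer would, in place of code of your own. Each camera call takes 0.05 s, during which the arm holds its last target. There are 200 camera calls.

TASK

The terrine has been pressed long enough: fit the crank onto the square head of the press screw and wind it anticlockwise (seen from above) two full turns or a little more, so that the press plate rises clear out of the mould. Leave the crank sitting on the screw. Then use the pan hook, not the fingers, to draw the mould by its loop right out from under the top plate onto the open front of the press bed, unhook it and lay the hook down flat on the table; leave the jars and the pot where they stand.

Things in the scene. Friction and masses are not known exactly. Their poses are not given: they have to be found in the camera images.
- press: Bench terrine press of bare metal, fixed. Origin on the table under the screw; z up. Its bed, 6 mm thick, runs from x = -260 to +100 mm, y = +-75 mm, with guide lips (17 mm above the table, inner faces at y = +-52 mm); the open front is the -x end. A level top plate over x = +-92 mm stands on four 16 mm columns at x = +-78, y = +-62 mm.
- press_top (a point): Middle of the top plate's upper face, 134 mm above the table (underside 122 mm, column nuts up to 147 mm). The screw stands here; it turns but does not rise. Below, it carries a press plate 82 x 60 mm on a tall nut, which at the start is 11 to 13 mm down inside the mould, so that the mould cannot be pulled out.
- screw_head (a point): Middle of the top of the screw's square head, 173 mm above the table. The head is 16 mm square, faces square to this point's x and y axes (which turn with the screw), its top 5 mm a round tapered nose. It rises 23 mm above a round collar, 36 mm across, on which the crank's hub comes to rest 150 mm above the table.
- screw (a joint): Turn of the press screw, rad: grows anticlockwise seen from above and lifts the plate 8 mm a turn. Starts between 0 and 1.5; the plate is clear of the mould's rim from about 10.2; end stop at 20. Stiff (0.12 N m); stays where it is left.
- crank: Loose crank, 0.33 kg, lying flat, socket down and grip up. Origin: middle of the socket's mouth on the hub's underside; z up, x along the arm. Hub 30 mm square, 44 mm high, faces along x and y; square socket 18 mm wide, 26 mm deep, likewise, so it fits the head four ways. Arm 16 mm wide, 8 mm thick, 4 to 12 mm above the underside, ends in a round boss 24 mm across, 14 mm high.
- crank_knob (a point): Middle of the crank's black upright grip, 70 mm along x from the hub's axis, 42 mm above the crank's underside. The grip is 25 mm across, from 16 to 64 mm above the underside, and spins freely on its pin.
- mould: Steel terrine mould 104 x 88 x 62 mm with a wooden pressing board inside, 0.5 to 1 kg, on the press bed under the plate. Origin: middle of its underside; z up; its loop handle is on the -x end, towards the open front of the press.
- mould_loop (a point): Middle of the opening of the mould's loop handle: a level loop of 6 mm rod, 29 mm above the mould's underside (35 mm above the table). The opening is 25 mm (along the mould's x) by 52 mm; the outer bar lies 80 mm from the mould's middle, just inside the edge of the top plate, the mould's end wall 52 mm.
- hook: Pan hook, 0.16 kg, balances 16 mm ahead of its origin, lying flat, tip down. Origin: under the middle of the wooden handle; x towards the tip, z up. Handle 110 mm long, 22 mm wide, 24 mm high. The 6 mm shank rises to an axis height of 34 mm from x = 98 to 224 mm, then turns straight down at x = 230 mm to 1.5 mm above the underside: 29 mm of hook under the shank.
- spice_a: Bystander: spice jar with a green cap, 42 mm across, 99 mm high, at the back edge on the right. Origin: middle of its underside.
- spice_b: Bystander: spice jar with a white cap, 47 mm across, 98 mm high, at the back edge on the right. Origin: middle of its underside.
- pot: Bystander: small deli pot, 72 mm across, 71 mm high, on the right. Origin: middle of its underside.

How it is judged (in metres and radians):
On the way, in this order (a step that is already met when the one before it is completed fails the run):
1. the crank sits fully home on the screw's square head, before the screw has been turned far (horizontal distance between crank and screw_head below 0.004 m and z of crank in the frame of screw_head below -0.018 m and angle between crank's own z axis and vertical below 0.15 rad and value of joint screw below 4 rad), for 0.2 s.
2. the crank, still on the head, has wound the screw up until the plate is clear of the mould (screw beyond 11.3 rad) (value of joint screw above 11.3 rad and horizontal distance between crank and screw_head below 0.006 m), for 0.2 s.
3. the hook is pulling the mould along the bed (contact force between hook and mould above 0.2 N and x of mould in the frame of press between -0.13 and -0.05 m).
At the end, for the whole second after the job is handed in: The mould stands level and still at the open front of the bed, its middle 140 to 240 mm before the screw, within 30 mm of the centre line; the screw is past 11.3 rad, the crank home on its head; the hook lies flat and still on the table, touching neither mould nor press; bystanders within 40 mm (all of step 2 and x of mould in the frame of press between -0.24 and -0.14 m and y of mould in the frame of press between -0.03 and 0.03 m and angle between mould's own z axis and vertical below 0.15 rad and linear speed of each of mould, hook below 0.02 m/s and z of crank in the frame of screw_head below -0.016 m and contact force between hook and mould below 0.05 N and contact force between hook and press below 0.05 N and height (world z) of hook below 0.012 m and angle between hook's own z axis and vertical below 0.2 rad).
It fails at once if the robot itself pushes or pulls the mould (contact force between any of the fingers, the arm and mould above 3 N).
It fails at once if a bystander is moved more than 40 mm (distance of any of spice_a, spice_b, pot from where it was at the start of the episode above 0.04 m).
It also fails if it takes over 72 s, if anything falls off the work surface, if the arm or the gripper's body presses on something with over 40 N, if the wrist force passes 120 N, or if a joint passes its speed limit or range.

## Working session

There is one attempt and no reset: what is moved stays moved. The work goes in short steps, each a Python script; the robot and the scene stay as the last script left them, time stands still between calls to the robot, and variables do not carry over. Pictures are saved under pics/ and viewed, at most 10 in all, crops included, and the job is handed in when it is done.

```bash
ls; mkdir -p pics
python3 - <<'E'
from bench import bot, imaging
import cv2
for n in ("scene","top"):
    cv2.imwrite(f"pics/{n}0.png", cv2.resize(imaging.capture(n),(800,600),interpolation=cv2.INTER_CUBIC))
    m=imaging.camera_model(n); print(n,m)
print(bot.get_state())
E
```

```text
pics
scene {'K': array([[415.35103718,   0.        , 259.74851359],
       [  0.        , 415.35103718, 189.2077576 ],
       [  0.        ,   0.        ,   1.        ]]), 'k1': -0.14087846161362774, 'position': array([ -112.63505879, -1191.51277821,   821.24275768]), 'rotation': array([ 1.06812042, -0.015535  , -0.4498505 ])}
top {'K': array([[401.34704974,   0.        , 263.52412599],
       [  0.        , 401.34704974, 192.43571511],
       [  0.        ,   0.        ,   1.        ]]), 'k1': 0.007696829292694904, 'position': array([ 187.61479956,  -76.34888109, 1520.05541679]), 'rotation': array([ 0.17979108, -0.01471551, -1.58069725])}
{'t': 0.1, 'qpos': array([ 1.09378736e+00,  3.26883993e-01, -1.93464179e-01,  1.05195871e+00,
       -2.06818403e-05,  1.43664274e+00]), 'joint_velocities': array([-0.00094364, -0.00252484,  0.00303193,  0.00269005,  0.00138738,
       -0.00118017]), 'effort': array([ 9.81710218e-04, -4.44242191e+01,  2.63036674e+01,  7.98141409e-03,
        1.00091310e-05,  1.22729722e-05]), 'tcp_pos': array([184.63974642, 517.55622793, 230.57984091]), 'orientation': array([-3.14009291e+00, -1.81542444e-04,  2.79873715e+00]), 'contact_force': array([-0.16114145,  0.31692745, -0.19413098]), 'wrist_torque': array([-0.03578982,  0.00192258, -0.03780542]), 'gripper_force': 0.0, 'opening': 0.9978077110148601}
```

View pics/scene0.png

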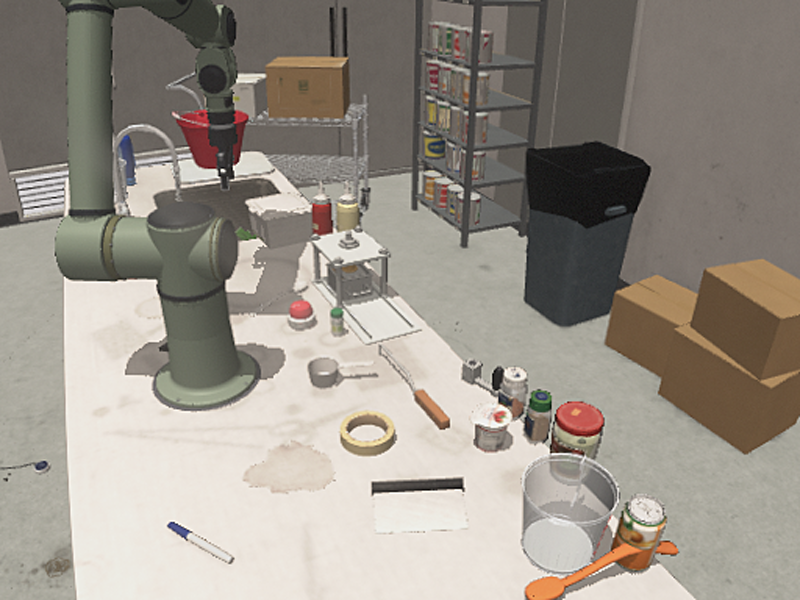

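View pics/top0.png

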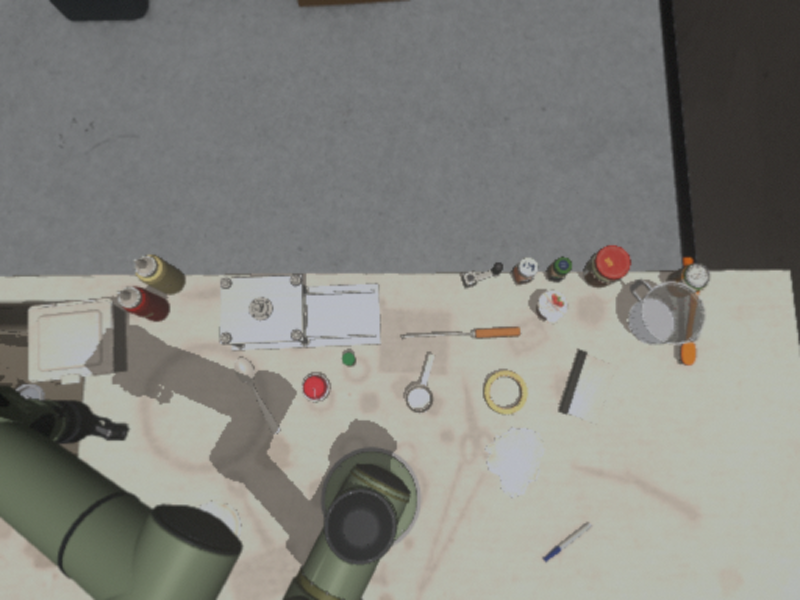

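```bash
cat > h.py <<'E'
import numpy as np, cv2
from scipy.spatial.transform import Rotation as Ro
from bench import bot, solve_ik, imaging
def ray(m,uv):
    K=m["K"]; k=m["k1"]; d=(np.array(uv,float)-K[:2,2])/[K[0,0],K[1,1]]; s=d.copy()
    for _ in range(20): s=d/(1+k*(s@s))
    return Ro.from_euler("xyz",m["rotation"]).apply([s[0],-s[1],-1])
def at(m,uv,z):
    r=ray(m,uv); p=np.array(m["position"]); return p+r*(z-p[2])/r[2]
def proj(m,P):
    c=Ro.from_euler("xyz",m["rotation"]).inv().apply(np.array(P,float)-m["position"])
    s=np.array([c[0],-c[1]])/-c[2]; s=s*(1+m["k1"]*(s@s)); return s*[m["K"][0,0],m["K"][1,1]]+m["K"][:2,2]
def st(*k):
    s=bot.get_state(); return [np.round(s[i],3) for i in (k or ("t","tcp_pos","orientation","contact_force","opening"))]
def hub_yaw(): pass
E
python3 - <<'E'
from h import *
m=imaging.camera_model("top")
f=.64
for n,(u,v),z in [("hubtop",(470,279),44),("knobtop",(497,268),64),("screwhead",(261,308),173),("bed front mid",(380,316),6),("hooktip",(403,336),30),("handle",(497,332),24),("handleL",(473,332),24),("handleR",(520,332),24),("spb",(527,268),98),("spa",(562,265),99),("pot",(550,302),71),("bottle y",(145,267),150),("bottle r",(130,298),150)]:
    p=at(m,(u*f,v*f),z); print(n,p.round(0),np.hypot(*p[:2]).round())
w=imaging.camera_model("wrist"); print(w, st())
c=Ro.from_euler("xyz",bot.get_state()["orientation"]).inv(); print(c.apply(w["position"]-bot.get_state()["tcp_pos"]), (c*Ro.from_euler("xyz",w["rotation"])).as_matrix().round(3))
E
```

```text
hubtop [ 508. -242.   44.] 562.0
knobtop [ 530. -305.   64.] 611.0
screwhead [418. 229. 173.] 477.0
bed front mid [425. -23.   6.] 426.0
hooktip [373. -79.  30.] 381.0
handle [ 381. -306.   24.] 489.0
handleL [ 382. -248.   24.] 455.0
handleR [ 381. -361.   24.] 525.0
spb [ 521. -369.   98.] 639.0
spa [ 528. -451.   99.] 695.0
pot [ 445. -426.   71.] 616.0
bottle y [517. 494. 150.] 715.0
bottle r [447. 522. 150.] 687.0
{'K': array([[293.19112832,   0.        , 254.18528647],
       [  0.        , 293.19112832, 188.7564105 ],
       [  0.        ,   0.        ,   1.        ]]), 'k1': -0.06755948393744579, 'position': array([116.47095864, 542.52050754, 372.9120871 ]), 'rotation': array([-0.28610996,  0.00220041,  1.22709991])} [np.float64(0.1), array([184.64 , 517.556, 230.58 ]), array([-3.14 , -0.   ,  2.799]), array([-0.161,  0.317, -0.194]), np.float64(0.998)]
[  72.61953941    0.38104891 -142.31979654] [[-0.001  0.959  0.282]
 [ 1.     0.001  0.001]
 [ 0.001  0.282 -0.959]]
```

Run:
```python
from h import *
import json
def shot(n):
    m=imaging.camera_model("wrist"); im=imaging.capture("wrist"); cv2.imwrite(f"pics/{n}_raw.png",im)
    json.dump({k:np.array(v).tolist() for k,v in m.items()},open(f"pics/{n}.json","w")); return im
bot.move_ptp([418,229,253],[np.pi,0,1.9]); bot.dwell(.2); print(st()); a=shot("screw")
bot.move_ptp([508,-242,124],[np.pi,0,1.9]); bot.dwell(.2); print(st()); b=shot("crank")
cv2.imwrite("pics/w1.png",np.hstack([a,b])[:, :1024] if 0 else cv2.resize(np.vstack([a[60:330],b[60:330]]),(800,int(800*540/512)))[:600*2])
cv2.imwrite("pics/w1.png",np.hstack([cv2.resize(i[60:340,100:400],(400,373)) for i in (a,b)]))
```

```text
[np.float64(1.692), array([417.609, 229.807, 252.896]), array([-3.141, -0.   ,  1.902]), array([ 0.359, -0.066, -0.292]), np.float64(1.006)]
[np.float64(3.75), array([ 508.429, -241.196,  124.322]), array([3.141, 0.   , 1.902]), array([-0.685, -0.313,  0.26 ]), np.float64(1.002)]
```

View pics/w1.png

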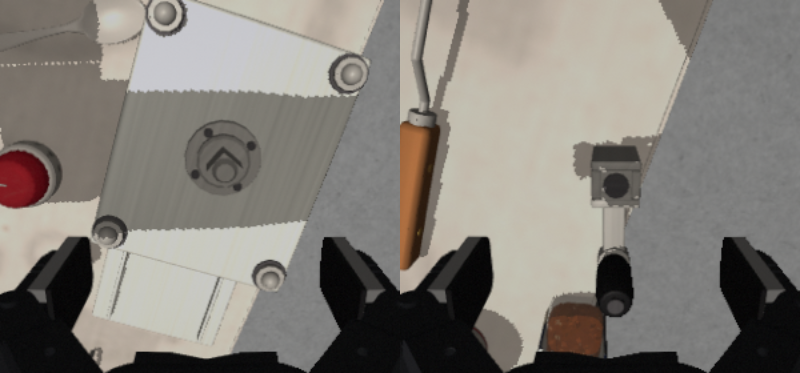

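Run:
```python
import cv2,numpy as np
a=cv2.imread("pics/screw_raw.png");b=cv2.imread("pics/crank_raw.png")
def c(i,x0,y0,s,w,h): return cv2.resize(i[y0:y0+h,x0:x0+w],None,fx=s,fy=s,interpolation=cv2.INTER_CUBIC)
# screw crop 237..297,154..214 x6.5 ; crank 215..315? 
A=c(a,237,149,6,66,90); B=c(b,230,155,4,100,135)
A=cv2.convertScaleAbs(A,alpha=1.8)
cv2.imwrite("pics/z1.png",np.hstack([A,B]))
print(A.shape,B.shape)
```

```text
(540, 396, 3) (540, 400, 3)
```

View pics/z1.png

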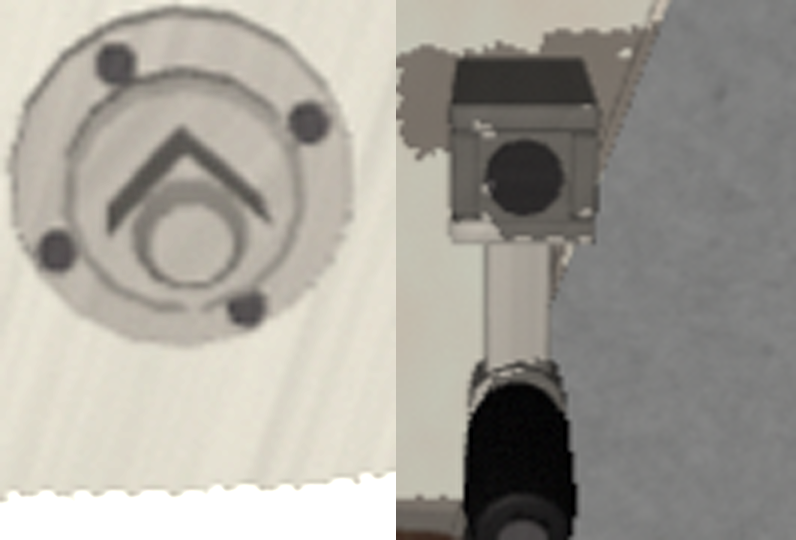

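Run:
```python
from h import *
import json
ms=json.load(open("pics/screw.json"));mc=json.load(open("pics/crank.json"))
S=lambda u,v:((u+.5)/6-.5+237,(v+.5)/6-.5+149)
C=lambda u,v:((u-396+.5)/4-.5+230,(v+.5)/4-.5+155)
print("nose173",at(ms,S(190,245),173),"nose168",at(ms,S(190,236),168),"collar150",at(ms,S(184,190),150))
for n,q in dict(T=(181,127),L=(107,208),R=(272,215),Lb=(107,235)).items(): print(n,at(ms,S(*q),150)[:2].round(1),at(ms,S(*q),168)[:2].round(1))
print("hub",at(mc,C(524,176),44), [at(mc,C(*q),44)[:2].round(1) for q in ((451,108),(597,108),(597,243),(451,243))])
print("base", [at(mc,C(*q),0)[:2].round(1) for q in ((456,58),(582,58))])
print("knob64",at(mc,C(524,520),64)[:2], "arm", at(mc,C(516,242),12)[:2],at(mc,C(516,360),12)[:2])
```

```text
Traceback (most recent call last):
  File "h.py", line 9, in at
    r=ray(m,uv); p=np.array(m["position"]); return p+r*(z-p[2])/r[2]
  File "h.py", line 5, in ray
    K=m["K"]; k=m["k1"]; d=(np.array(uv,float)-K[:2,2])/[K[0,0],K[1,1]]; s=d.copy()
                                               ~^^^^^^
TypeError: list indices must be integers or slices, not tuple
```

```bash
sed -i 's/    K=m\["K"\]; k/    K=np.array(m["K"]); k/; s/c=Ro.from_euler("xyz",m\["rotation"\]).inv/m=dict(m,K=np.array(m["K"])); c=Ro.from_euler("xyz",m["rotation"]).inv/; /hub_yaw/d' h.py
python3 - <<'E'
from h import *
import json
ms=json.load(open("pics/screw.json"));mc=json.load(open("pics/crank.json"))
S=lambda u,v:((u+.5)/6-.5+237,(v+.5)/6-.5+149)
C=lambda u,v:((u-396+.5)/4-.5+230,(v+.5)/4-.5+155)
print("nose173",at(ms,S(190,245),173),"nose168",at(ms,S(190,236),168),"collar150",at(ms,S(184,190),150))
for n,q in dict(T=(181,127),L=(107,208),R=(272,215),Lb=(107,235)).items(): print(n,at(ms,S(*q),150)[:2].round(1),at(ms,S(*q),168)[:2].round(1))
print("hub",at(mc,C(524,176),44), [at(mc,C(*q),44)[:2].round(1) for q in ((451,108),(597,108),(597,243),(451,243))])
print("base", [at(mc,C(*q),0)[:2].round(1) for q in ((456,58),(582,58))])
print("knob64",at(mc,C(524,520),64)[:2], "arm", at(mc,C(516,242),12)[:2],at(mc,C(516,360),12)[:2])
E
```

```text
nose173 [425.50134491 239.44887037 173.        ] nose168 [425.79047783 239.31178576 168.        ] collar150 [425.1853788  240.85195344 150.        ]
T [421.7 249.5] [419.6 253.1]
L [415.6 234.7] [414.  239.4]
R [438.5 241.5] [435.2 245.6]
Lb [416.9 230.9] [415.2 235.8]
hub [ 514.0353937 -240.6619017   44.       ] [array([ 495.8, -232. ]), array([ 523. , -222.7]), array([ 532.9, -249.4]), array([ 504.7, -259. ])]
base [array([ 495.4, -232. ]), array([ 523.1, -222.5])]
knob64 [ 535.53297596 -303.33672358] arm [ 521.87464306 -266.32410301] [ 531.90049997 -295.08347389]
```

Run:
```python
from h import *
D=[np.pi,0,1.901]
bot.movel([514,-240.7,60],D); bot.movel([514,-240.7,10]); print(st())
bot.grip(0.2,80); print(st("opening","gripper_force","contact_force","tcp_pos"))
bot.movel([514,-240.7,120]); print(st())
Y=np.deg2rad(155)
bot.move_ptp([425.6,239.4,215],[np.pi,0,Y]); bot.dwell(.2); print(st())
r=bot.movel([425.6,239.4,161],max_speed=40,threshold=10); print(r,st())
cv2.imwrite("pics/seat_raw.png",imaging.capture("wrist"))
```

```text
[np.float64(4.858), array([ 514.372, -240.972,   10.761]), array([3.141, 0.   , 1.901]), array([-0.292, -0.485,  0.292]), np.float64(0.998)]
[np.float64(0.339), np.float64(79.948), array([-0.137,  1.372,  6.78 ]), array([ 514.58 , -240.925,   10.794])]
[np.float64(6.292), array([ 513.135, -240.156,  118.845]), array([-3.140e+00, -2.000e-03,  1.901e+00]), array([ 0.367, -0.142, -4.187]), np.float64(0.341)]
[np.float64(8.3), array([425.987, 238.742, 214.797]), array([-3.141, -0.   ,  2.704]), array([-0.959, -0.103, -3.577]), np.float64(0.334)]
False [np.float64(9.8), array([425.803, 239.475, 161.274]), array([3.141, 0.   , 2.705]), array([-0.157,  0.828, -4.13 ]), np.float64(0.337)]
```

Run:
```python
from h import *
C=np.array([425.7,239.5]); A0=np.deg2rad(-25); D=[np.pi,0,np.deg2rad(155)]
P=lambda a,z:[C[0]+70*np.cos(a),C[1]+70*np.sin(a),z]
bot.movel([425.7,239.5,160]); bot.grip(0.75); print(st("tcp_pos","contact_force"))
bot.movel([425.7,239.5,242]); 
bot.movel(P(A0,242),max_speed=200); m=imaging.camera_model("wrist"); im=imaging.capture("wrist")
for n,p in dict(hub=[*C,194],knob=P(A0,214)).items(): 
    q=proj(m,p); print(n,q); cv2.circle(im,tuple(int(round(v)) for v in q),3,(0,0,255),1)
cv2.imwrite("pics/seat.png",cv2.resize(im[40:340,100:400],(600,600),interpolation=cv2.INTER_CUBIC)); print(st())
```

```text
[array([425.785, 239.526, 159.94 ]), array([ 0.063, -0.223,  1.152])]
hub [254.97705341 108.01299038]
knob [255.11339416 224.54286702]
[np.float64(11.783), array([488.088, 209.767, 240.95 ]), array([-3.140e+00, -2.000e-03,  2.705e+00]), array([0.105, 0.131, 0.456]), np.float64(0.75)]
```

View pics/seat.png

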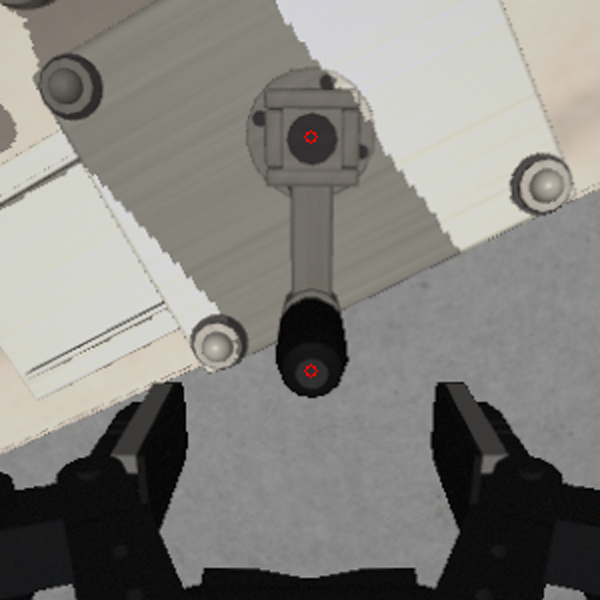

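Run:
```python
from h import *
m=imaging.camera_model("wrist")
q=[at(m,((u+.5)/2+99.5,(v+.5)/2+39.5),147)[:2] for u,v in ((68,85),(217,345),(547,184))]
print("nuts",[x.round(1) for x in q], "yaw", np.degrees(np.arctan2(*(q[2]-q[1])[::-1])), np.degrees(np.arctan2(*(q[1]-q[0])[::-1]))+90, "mid",(q[0]+q[2])/2)
C=np.array([425.7,239.5]); A0=np.deg2rad(-25)
P=lambda a,z:[C[0]+70*np.cos(a),C[1]+70*np.sin(a),z]
bot.movel(P(A0,173)); bot.grip(0.15,40); print(st())
s=np.deg2rad(12)
for i in range(1,6):
    bot.movel(P(A0+i*s,173),max_speed=100); print(st("t","tcp_pos","contact_force","wrist_torque"))
```

```text
nuts [array([367.7, 163. ]), array([487.5, 166.3]), array([482.3, 318.2])] yaw 91.93259758701909 91.58774364218152 mid [425.04419224 240.5820352 ]
[np.float64(12.825), array([489.911, 210.008, 173.736]), array([3.141e+00, 2.000e-03, 2.705e+00]), array([ 0.548, -0.5  ,  2.159]), np.float64(0.279)]
[np.float64(13.125), array([494.687, 224.475, 173.387]), array([2.154, 0.451, 3.515]), array([ 0.117, -0.241,  0.033])]
[np.float64(13.425), array([496.228, 238.869, 173.306]), array([2.506, 0.008, 4.151]), array([ 0.069, -0.319,  0.017])]
[np.float64(13.725), array([494.709, 253.572, 173.307]), array([1.753, 0.589, 5.424]), array([ 0.07 , -0.29 , -0.025])]
[np.float64(14.025), array([490.187, 267.655, 173.375]), array([1.574, 1.301, 5.464]), array([ 0.095, -0.118, -0.008])]
[np.float64(14.325), array([482.822, 280.42 , 173.412]), array([1.625, 1.617, 6.627]), array([ 0.042, -0.018, -0.009])]
```

Run:
```python
from h import *
C=np.array([425.7,239.5]); A0=np.deg2rad(-25+60)
P=lambda a,z:[C[0]+70.4*np.cos(a),C[1]+70.4*np.sin(a),z]
s=np.deg2rad(20)
for i in range(1,35):
    bot.movel(P(A0+i*s,173.3),max_speed=120)
    f=bot.get_state()["contact_force"]
    if i%4==0: print(st("t","tcp_pos","contact_force"))
    if np.linalg.norm(f)>30: print("high",f); break
print(st())
```

```text
[np.float64(15.725), array([394.911, 302.597, 173.467]), array([-0.473, -1.067,  6.836])]
[np.float64(17.125), array([357.625, 221.597, 173.438]), array([-1.496, -0.134,  7.165])]
[np.float64(18.525), array([432.903, 169.392, 173.375]), array([ 0.127, -3.389,  7.908])]
[np.float64(19.925), array([495.864, 233.621, 173.385]), array([ 3.896, -0.42 ,  5.068])]
[np.float64(21.325), array([441.982, 307.586, 173.498]), array([-0.312,  1.256,  8.2  ])]
[np.float64(22.725), array([361.492, 268.639, 173.327]), array([ 1.576, -1.436,  4.55 ])]
[np.float64(24.125), array([385.188, 181.921, 173.429]), array([-0.667, -3.027,  9.778])]
[np.float64(25.525), array([476.054, 189.97 , 173.104]), array([ 3.352, -2.474,  5.91 ])]
[np.float64(26.225), array([495.947, 233.913, 173.295]), array([3.14 , 0.   , 2.707]), array([3.975, 0.31 , 4.706]), np.float64(0.281)]
```

Run:
```python
from h import *
import json
def shot(n):
    m=imaging.camera_model("wrist"); im=imaging.capture("wrist"); cv2.imwrite(f"pics/{n}_raw.png",im)
    json.dump({k:np.array(v).tolist() for k,v in m.items()},open(f"pics/{n}.json","w")); return im
p=bot.get_state()["tcp_pos"]
bot.grip(0.6); bot.movel([p[0],p[1],240],max_speed=250); print(st())
o=(Ro.from_euler("x",30,degrees=True)*Ro.from_euler("xyz",[np.pi,0,-np.pi/2])).as_euler("xyz")
bot.move_ptp([425,70,160],o); bot.dwell(.15); a=shot("loop"); print(st())
bot.move_ptp([381,-300,120],[np.pi,0,-np.pi/2]); bot.dwell(.15); b=shot("hook"); print(st())
cv2.imwrite("pics/w3.png",np.vstack([np.hstack([a,b])])[:, :] if 0 else np.hstack([cv2.resize(i[0:384,70:440],(400,415)) for i in (a,b)]))
```

```text
[np.float64(27.025), array([496.39 , 234.078, 240.959]), array([3.140e+00, 1.000e-03, 2.705e+00]), array([-0.199, -0.378, -0.993]), np.float64(0.599)]
[np.float64(29.542), array([425.053,  70.143, 160.04 ]), array([-3.141,  0.523, -1.57 ]), array([-0.361,  0.883,  0.302]), np.float64(0.603)]
[np.float64(31.108), array([ 381.272, -299.239,  119.979]), array([ 3.142,  0.   , -1.569]), array([ 0.024,  0.939, -0.187]), np.float64(0.597)]
```

View pics/w3.png

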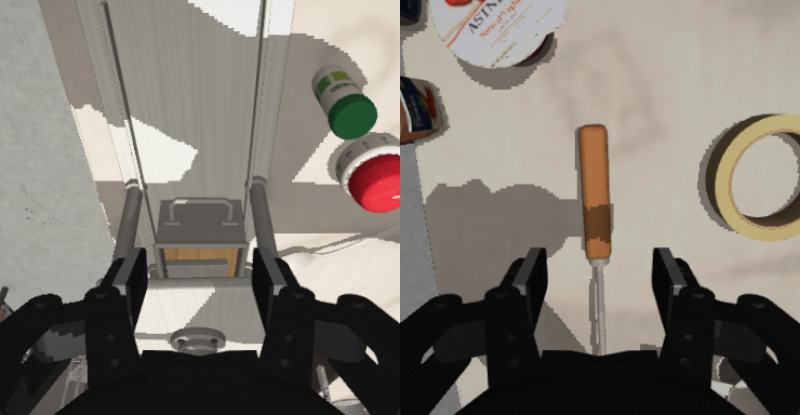

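Run:
```python
from h import *
import json
m=json.load(open("pics/hook.json"))
t=at(m,(249,116),24);f=at(m,(252.7,237.7),24);s=at(m,(255,314.5),34)
print("tail",t,"front",f,"mid",(t+f)/2,"len",np.linalg.norm(t-f),"yaw",np.degrees(np.arctan2(*(f-t)[1::-1])),"shank",s)
b=cv2.imread("pics/hook_raw.png")[100:320,200:300]; a=cv2.imread("pics/loop_raw.png")[165:275,200:310]
cv2.imwrite("pics/z3.png",np.hstack([cv2.convertScaleAbs(cv2.resize(a,(550,550),interpolation=cv2.INTER_CUBIC),alpha=1.5),cv2.resize(b,(250,550),interpolation=cv2.INTER_CUBIC)]))
```

```text
tail [ 384.83754689 -360.36632711   24.        ] front [ 381.99770928 -254.69834102   24.        ] mid [ 383.41762808 -307.53233406   24.        ] len 105.70613966152793 yaw 91.5394591973519 shank [ 379.86909984 -179.60808818   34.        ]
```

View pics/z3.png

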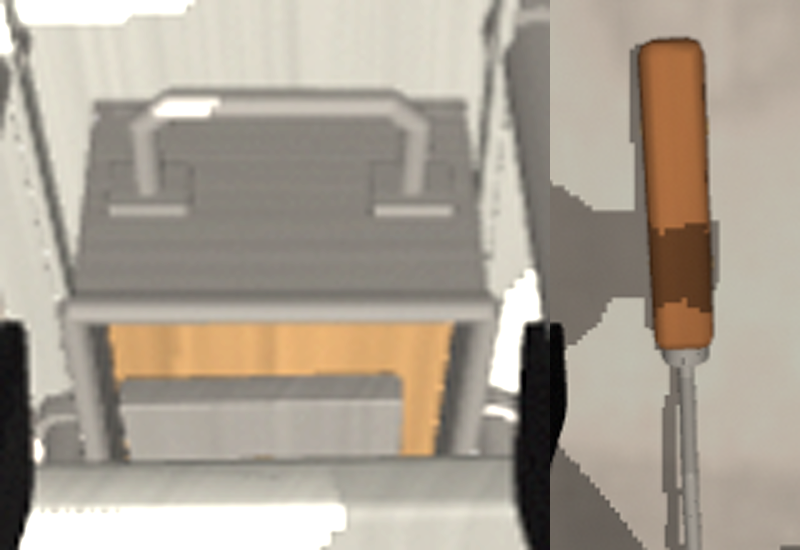

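Run:
```python
from h import *
import json
m=json.load(open("pics/loop.json"))
S=lambda u,v:((u+.5)/5-.5+200,(v+.5)/5-.5+165)
for n,q,z in [("bar",(282,104),35),("legL",(147,190),35),("legR",(413,190),35),("rimL",(70,308),68),("rimR",(492,305),68),("rimM",(281,300),68)]: print(n,at(m,S(*q),z).round(1))
```

```text
bar [422.7 155.   35. ]
legL [452.5 182.2  35. ]
legR [393.6 182.3  35. ]
rimL [466.3 181.1  68. ]
rimR [379.7 180.2  68. ]
rimM [423.  178.4  68. ]
```

Run:
```python
from h import *
yaw=np.deg2rad(91.6-180); D=[np.pi,0,yaw]
bot.movel([382.9,-293,60],D); bot.movel([382.9,-293,2.5],max_speed=100,threshold=15); print(st())
bot.grip(0.05,100); print(st("opening","gripper_force","contact_force"))
bot.movel([382.9,-293,55]); print(st())
X=423+6; Y=169-216
bot.movel([X,Y-70,55],max_speed=220); bot.movel([X,Y,55],max_speed=120); bot.dwell(.1); print(st())
r=bot.movel([X,Y,14],max_speed=60,threshold=6); print(r,st())
im=imaging.capture("scene"); cv2.imwrite("pics/eng.png",cv2.resize(im[130:230,170:303],(798,600),interpolation=cv2.INTER_CUBIC))
```

```text
[np.float64(32.383), array([ 383.288, -293.462,    3.029]), array([-3.141e+00, -1.000e-03, -1.543e+00]), array([ 0.398, -0.528, -0.095]), np.float64(0.6)]
[np.float64(0.234), np.float64(98.295), array([-0.327,  0.974,  6.118])]
[np.float64(33.267), array([ 382.942, -293.051,   54.966]), array([-3.141e+00, -1.000e-03, -1.543e+00]), array([-0.527,  0.711, -1.81 ]), np.float64(0.231)]
[np.float64(35.075), array([429.261, -47.78 ,  55.059]), array([-3.141, -0.   , -1.544]), array([-0.751,  0.387, -2.617]), np.float64(0.23)]
False [np.float64(35.908), array([429.155, -47.041,  14.071]), array([-3.141, -0.   , -1.543]), array([-0.207, -0.188, -1.494]), np.float64(0.235)]
```

View pics/eng.png

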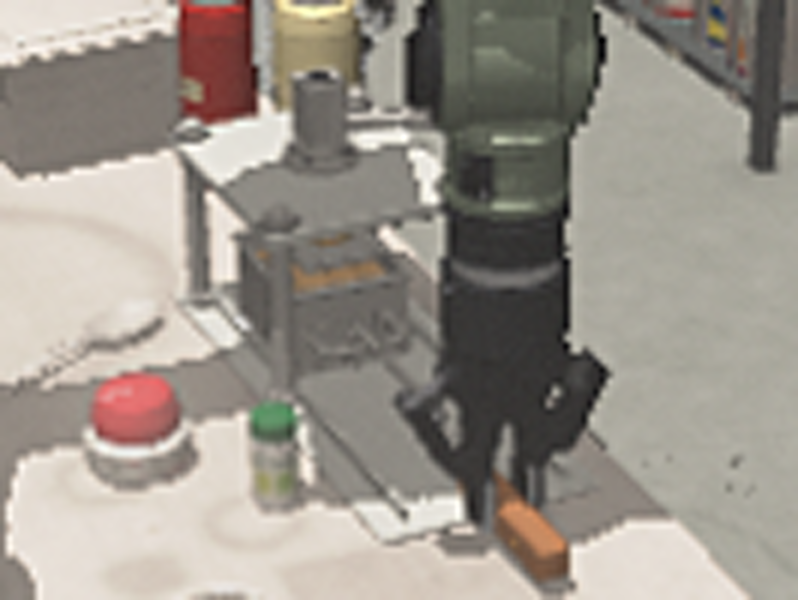

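Run:
```python
from h import *
p0=np.array([429,-47,14.]); d=np.array([np.cos(np.deg2rad(91.8)),np.sin(np.deg2rad(91.8)),0])
for L in (15,40,80,120,160,194):
    bot.movel(p0-d*L,max_speed=70); print(L,st("t","tcp_pos","contact_force"))
im=imaging.capture("scene"); top=imaging.capture("top")
cv2.imwrite("pics/pull.png",np.hstack([cv2.resize(im[130:250,170:290],(400,400),interpolation=cv2.INTER_CUBIC),cv2.resize(top[160:240,130:370][:, 50:130],(400,400),interpolation=cv2.INTER_CUBIC)]))
```

```text
15 [np.float64(36.325), array([429.62 , -62.739,  14.151]), array([ 0.028,  0.288, -1.135])]
40 [np.float64(36.833), array([430.327, -87.505,  14.035]), array([-0.984,  0.166, -1.927])]
80 [np.float64(37.558), array([ 431.607, -127.394,   14.075]), array([-0.139,  2.028, -1.521])]
120 [np.float64(38.283), array([ 432.919, -167.459,   14.105]), array([ 0.046,  1.821, -2.285])]
160 [np.float64(39.008), array([ 434.179, -207.504,   14.12 ]), array([ 0.202,  1.528, -2.289])]
194 [np.float64(39.642), array([ 435.282, -241.542,   14.137]), array([-0.668,  1.57 , -1.852])]
```

View pics/pull.png

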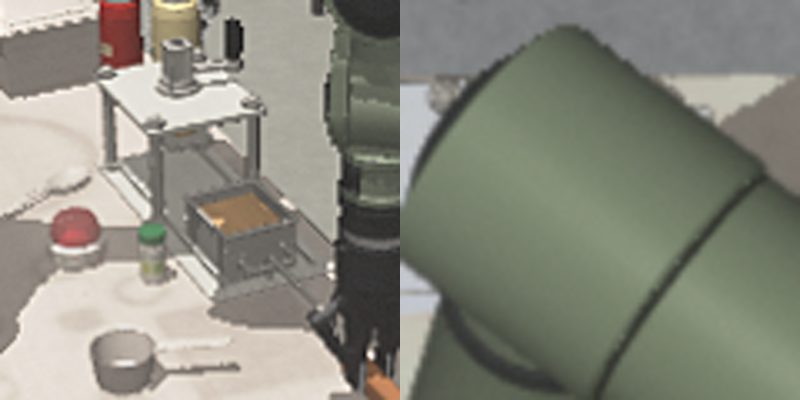

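Run:
```python
from h import *
m=imaging.camera_model("scene")
R=[at(m,(170+u*.3,130+v*.3),68) for u,v in ((218,235),(297,209),(189,205),(261,182))]
print(np.round(R,0)[:,:2], np.mean(R,0).round(0), "screw chk", at(m,(170+177*.3,130+41*.3),194).round(0))
```

```text
[[378.  -3.]
 [480.  14.]
 [374.  72.]
 [470.  88.]] [425.  43.  68.] screw chk [427. 237. 194.]
```

Run:
```python
from h import *
bot.movel([435,-231.5,14],max_speed=50); bot.movel([435,-231.5,58],max_speed=80); print(st())
bot.movel([431,-305,58]); bot.movel([383,-300,58]); 
r=bot.movel([383,-300,3],max_speed=50,threshold=8); print(r,st())
bot.grip(0.6); bot.dwell(.2); bot.movel([383,-300,110]); print(st())
bot.move_j([-1.3,0.2,-0.2,1.0,0,0]) if 0 else bot.move_ptp([250,-420,230],[np.pi,0,-np.pi/2]); bot.dwell(.3)
im=imaging.capture("scene"); top=imaging.capture("top"); print(st())
cv2.imwrite("pics/fin.png",np.vstack([cv2.resize(im[130:290,160:373],(560,420))[:, :],np.zeros((0,560,3),np.uint8)]))
cv2.imwrite("pics/fin.png",np.hstack([cv2.resize(im[130:290,170:330],(400,400),interpolation=cv2.INTER_CUBIC),cv2.resize(top[130:290,190:350],(400,400),interpolation=cv2.INTER_CUBIC)]))
```

```text
[np.float64(40.783), array([ 434.841, -231.434,   57.876]), array([ 3.141,  0.   , -1.543]), array([-0.124, -0.062, -1.273]), np.float64(0.235)]
True [np.float64(42.942), array([ 382.62 , -299.651,    3.56 ]), array([ 3.141e+00,  1.000e-03, -1.543e+00]), array([0.098, 0.774, 5.018]), np.float64(0.234)]
[np.float64(44.417), array([ 382.542, -299.555,  109.345]), array([ 3.139e+00,  3.000e-03, -1.543e+00]), array([ 0.413, -0.03 ,  0.432]), np.float64(0.602)]
[np.float64(45.683), array([ 250.441, -419.53 ,  229.657]), array([ 3.141e+00,  1.000e-03, -1.570e+00]), array([ 0.584, -0.073, -0.381]), np.float64(0.6)]
```

View pics/fin.png

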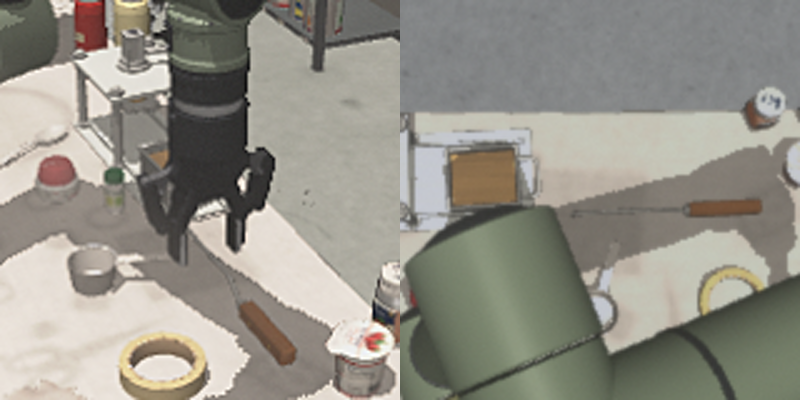

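The mould stands on the open front of the bed, the hook lies flat on the table at (570–760, 210) clear of it, and the crank is on the screw. The pot and jars have not moved.

```bash
python3 -c "
from bench import bot; print(bot.sign_off())"
```

```text
the job is handed in; nothing more can be done
None
```

I handed the job in at about 46 s of the 72 s allowed; `sign_off` gave no verdict. The crank is home on the screw after 740° of winding, the hook drew the mould to about 195 mm in front of the screw, and the hook lies flat on the table with the jars and pot in place.

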